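# Take a surface reading on a glazed tile at the sloped rest

## Robot

A 7-joint arm with a two-finger parallel gripper is mounted at the origin on a cart in front of the work surface, level with it; the furniture and walls round the work are solid. World frame = base frame: x ahead of the robot, y to its left, z up, the work surface at z = 0. Lengths are in m, angles in degrees, forces in N, time in s.
With the tool pointing down it reaches from about 0.425 to 0.875 m from the base axis. Payload 8.4 kg.
Tool frame: the origin (TCP) lies on the centre line of the jaws, within the pads' length; the fingertips stand 25 mm ahead of it and the grasp point (between the pads) lies 6 mm ahead of it; z points along the fingers, y is the line along which they close (so a half turn about z gives the same grasp; the last joint's range is limited). The gripper opens to 87 mm and grips with 3 to 60 N. Pads are 19 mm wide; open, the fingers measure 117 mm over their backs; the gripper's body (75 mm by 190 mm) begins 51 mm behind the grasp point.
Start: joints at [-72.204, 19.091, 2.286, 83.961, -0.768, 76.965, -3.352], TCP at [0.259, 0.596, 0.221] pointing down, gripper open.
Joint ranges: [-147.57, 147.57], [-21.85, 119.76], [-74.77, 79.35], [14.55, 137.4], [-85.83, 265.84], [4.83, 119.75], [-152.11, 152.11]. Speed limits (degrees/s): [127.2, 127.2, 159.86, 159.86, 180, 180, 180].

## Interface

Orientations are given as a 3x3 rotation matrix whose columns are the frame's x, y, z axes.
In Python, from cell import arm, snapshot, calibration gives the robot as it stands.
- The arm moves only by the tool jog_arm, never from a script. Its argument "steps" is a list of rows, each a list of 3 entries, a list of its own where there are three numbers: the shift along the tool's x, y, z in cm, then the turn, a rotation vector about the tool's x, y, z in degrees, then the opening, from 0 (shut) to 1 (fully open). In form: [[[x, y, z], [ax, ay, az], gripper], ...]. A call has 1 to 12 rows; each row shifts and turns the commanded pose from where the row before left it, along the tool's axes as they then stand; what a row does not reach is not made up. A row lasts 1/12 s, in which the tool goes at most 41.7 mm and 7.16 degrees, less where a joint would pass 70% of its speed; a pose out of reach is approached as far as the arm can. A call is refused whole if a number of a shift passes 4.17 or a number of a turn 7.16, either way. A call with a gripper value outside its range is refused whole. The fingers move at their own pace and stop on an object; "newtons" is the grip in N (left out, the last holds). Time passes only in rows, so rows that do not move let the fingers close. It gives the time, the measured TCP pose, the force, the opening and the grip force at its end, in the units of the state.
- arm.observe(): the state, without advancing time (a new reading comes with each control period).
- snapshot(name): name is "scene" or "top" or "wrist"; returns the picture (400x640x3 uint8, red, green, blue); there is no depth.
- calibration(name): a dict with "fx", "fy", "cx", "cy" (pixels), "world_from_camera" (4x4, takes a point from camera to world coordinates); the wrist camera has in their place "hand_eye" (4x4, takes a point from camera to tool coordinates, whose origin is the TCP and whose axes are the flange's). Camera axes: x right, y up, looking along -z (the intrinsics and any distortion apply to the point x, -y, -z); pixel columns grow to the right and rows downward; lengths in m; the calibration is good to about 2 mm. A picture is of the moment at which its call begins: read the wrist's pose just before it. calibration takes no time and is no camera call.
- arm.job_done(): hands the job in; it is judged then, once.
The state is a dict: "time": time; "joint_positions": joint angles; "qvel": joint speeds; "effort": joint torques, N m; "ee_pos": TCP position; "ee_rot": TCP orientation; "ft_force": force on the tool from outside, world axes, zero at the start; "ft_torque": the same for the moment, N m; "gripper_width": opening from 0.0 (shut) to 1.0 (fully open); "gripper_force": force on a finger pad.
Only numpy, scipy, OpenCV 4.12 (cv2) and the standard library are available. Lean on these libraries where they do the work, as an engineer would, in place of code of your own. Each camera call takes 0.05 s, during which the arm holds its last target. There are 200 camera calls.

## Task

Lay the small glazed tile flat on the narrow sloped rest, ringed face up, its long side running up the slope and its lower end at the lip, and let go of it. Then lift the spring-tipped probe out of its holder and hold it square to the tilted tile with its tip inside the ring, pressing lightly so that the plunger goes in part of the way but not fully. Finish while still holding the probe there, steady and gripped by its handle, and leave the other things on the table alone.

Things in the scene. Friction and masses are not known exactly. Their poses are not given: they have to be found in the camera images.
- tile_center (a point): Centre (half-way up) of the loose glazed tile: a flat slab 80 mm long (its x), 46 mm wide (its y), 12 mm thick (z), white glaze on a terracotta-brown body, 0.07 to 0.14 kg. Starts flat on the table, ringed face up, long axis within 30 degrees of the robot's x. z is normal to the glazed face
- tile_mark (a point): Centre of the mark printed on the tile's glazed top face: a thin dark ring (inner radius 7.5 mm, outer 9 mm) round a small dot. It lies 12 mm along the tile's +x from the tile's centre, on the centre line, 6 mm above tile_center along the tile's z
- rest_seat (a point): Middle of the top of the sloped bed, 64 mm above the table. Aluminium bed 76 mm long, 34 mm wide (narrower than the tile: fingers pass down beside it), sloping 20 degrees. x points up the slope (away from the robot, but for its yaw), z normal to the bed. A tile touching the lip at the bed's lower end is centred on this point, its underside on the bed
- rest: The whole fixed rest: bed on two posts on a dark base plate 120 x 84 mm, 8 mm high. Origin under the middle of the base plate, on the table; its yaw is the bed's. The bed's lip, 40 mm down the slope from rest_seat, is 5 mm thick, as wide as the bed, and stands 7 mm above it to stop the tile sliding off
- tile: The tile as a body; origin at the centre of its underside, axes as tile_center
- probe_grip (a point): Centre of the probe's handle, a black square bar 22 x 22 mm, 50 mm long, topped by a 16 mm round cap that adds 2 mm; x and y are normal to its flat sides, z runs along the probe from tip to cap. It starts upright, its collar resting on the holder's top
- probe: The whole probe, 0.13 kg; axes as probe_grip, origin on its axis 31 mm below probe_grip, at the underside of a round collar 34 mm across and 6 mm thick. Below: a steel stem 14 mm across, 46 mm long, from which the plunger, 8 mm across with a round end, sticks out 16 mm
- probe_tip (a point): Very end of the probe's plunger, on the probe's axis, 93 mm below probe_grip along the probe's z while the plunger is out; axes as probe_grip
- probe_plunger (a joint): How far the spring plunger is pushed into the probe, m: 0 fully out, 0.012 fully in. The spring takes about 0.6 N to start and 0.3 N more for each mm (about 2 N at 5 mm, 4 N fully in)
- holder: Fixed probe holder: grey plate 66 x 66 mm, its top 75 mm above the table, on four round legs on a 74 x 74 mm base; the probe's stem hangs through a 19 mm hole in the middle, its plunger end about 13 mm above the table, so the probe must rise at least 65 mm to come free. Origin under its centre on the table
- eraser: Bystander: eraser, 23 x 52 x 13 mm
- binder_clip_0: Bystander: binder clip standing on its spine, 34 x 32 x 34 mm
- tweezers: Bystander: tweezers lying flat, 122 mm long, 8 mm high
- bone_folder: Bystander: flat bone folder, 154 x 21 x 4 mm
- vial_0: Bystander: small standing vial, 21 mm across, 51 mm high
- book_weight_1: Bystander: round weight with a knob, 49 mm across, 49 mm high
- petri_dish: Bystander: petri dish, 60 mm across, 13 mm high
Things that resemble listed ones, but are neither listed nor needed, are in the scene too. Leave any yellow look-alike of the probe alone.

How it is judged:
By the outcome, as a careful person would: the job done as asked, in the order asked, and still so for the second after the job is handed in, while the arm keeps its last pose, push and grip.
It also fails if it takes over 64 s, if anything falls off the work surface, if the arm or the gripper's body presses on something with over 40 N, if the wrist force passes 120 N, or if a joint passes its speed limit or range.

## Working session

There is one attempt and no reset: what is moved stays moved. The work goes in short steps, Python scripts to look and compute and a tool call to move; the robot and the scene stay as the last step left them, time stands still between calls to the robot, and variables do not carry over. Pictures are saved under pics/ and viewed, at most 10 in all, crops included, and the job is handed in when it is done.

Besides the shell and the picture viewer there is one more tool, called after "Emit:" as name([rows], argument=value, ...), one row to a line, values as JSON. jog_arm: Moves the arm, as the interface text tells. Its arguments: {"type":"object","properties":{"steps":{"type":"array"},"newtons":{"type":"number"}},"required":["steps"]}

```bash
mkdir -p pics; ls
python3 - <<'E'
from cell import arm,snapshot,calibration
import cv2,numpy as np
for n in("scene","top"):
    im=snapshot(n);cv2.imwrite(f"pics/{n}0.png",im[:,:,::-1])
    c=calibration(n);print(n,{k:(np.round(v,4).tolist()) for k,v in c.items()})
c=calibration("wrist");print({k:(np.round(v,4).tolist()) for k,v in c.items()})
s=arm.observe();print(s["time"],s["ee_pos"],s["ee_rot"],s["gripper_width"])
E
```

```text
pics
scene {'fx': 417.5135, 'fy': 417.5135, 'cx': 319.0083, 'cy': 209.6068, 'world_from_camera': [[0.5785, 0.5166, -0.6313, -0.06], [-0.8155, 0.3512, -0.4599, -0.4466], [-0.0159, 0.7809, 0.6245, 0.6824], [0.0, 0.0, 0.0, 1.0]]}
top {'fx': 409.6743, 'fy': 409.6743, 'cx': 312.8266, 'cy': 200.8774, 'world_from_camera': [[0.0819, 0.9764, -0.1998, 0.3222], [-0.9966, 0.0794, -0.0205, 0.0031], [-0.0042, 0.2008, 0.9796, 1.2746], [0.0, 0.0, 0.0, 1.0]]}
{'fx': 299.0046, 'fy': 299.0046, 'cx': 317.4359, 'cy': 196.3817, 'hand_eye': [[0.0006, 0.9685, 0.249, 0.0683], [1.0, -0.0007, 0.0003, 0.0], [0.0005, 0.249, -0.9685, -0.1633], [0.0, 0.0, 0.0, 1.0]]}
0.1 [0.25885164 0.59577685 0.22004288] [[-9.17189848e-01  3.98450197e-01 -4.72351412e-04]
 [ 3.98450460e-01  9.17188813e-01 -1.38257840e-03]
 [-1.17653204e-04 -1.45629551e-03 -9.99998933e-01]] 1.002894220876784
```

View pics/top0.png

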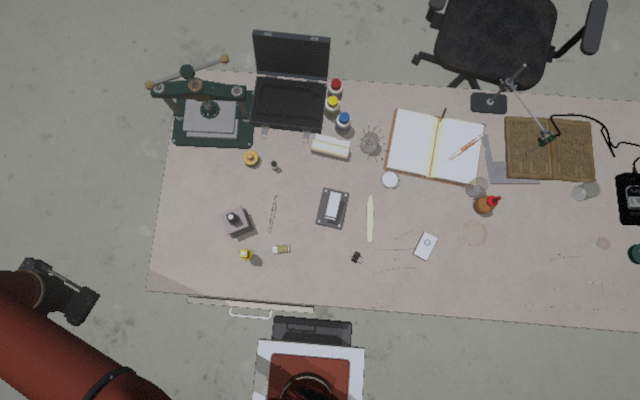

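View pics/scene0.png

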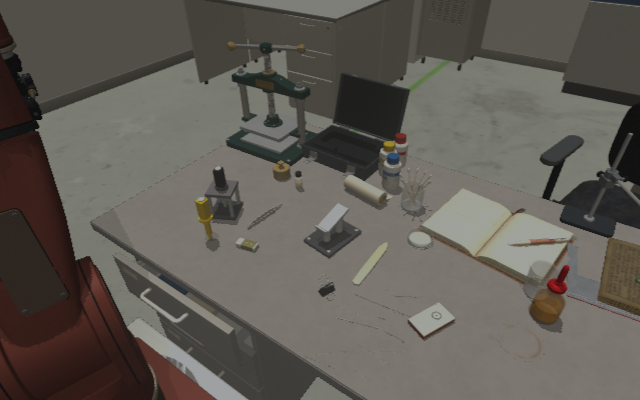

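The top view shows the tile at (426,246), white with a ring, and the rest at (333,207). The black-handled probe in the grey holder is at (235,219). The yellow look-alike at (246,255) is the one to leave alone. I'll confirm these in one enlarged crop and measure from it.

```bash
cat > h.py <<'E'
from cell import arm,snapshot,calibration
import cv2,numpy as np
np.set_printoptions(precision=4,suppress=True)
def cam(n,s=None):
    c=calibration(n)
    if n=="wrist":
        T=np.eye(4);T[:3,:3]=s["ee_rot"];T[:3,3]=s["ee_pos"];T=T@np.array(c["hand_eye"])
    else: T=np.array(c["world_from_camera"])
    return c,T
def ray(ct,uv,z):
    c,T=ct;u,v=uv
    d=T[:3,:3]@np.array([(u-c["cx"])/c["fx"],-(v-c["cy"])/c["fy"],-1]);o=T[:3,3]
    return o+d*(z-o[2])/d[2]
def proj(ct,p):
    c,T=ct;q=T[:3,:3].T@(np.asarray(p)-T[:3,3])
    return np.array([c["cx"]+c["fx"]*q[0]/-q[2],c["cy"]-c["fy"]*q[1]/-q[2]])
E
python3 - <<'E'
from h import *
im=cv2.imread("pics/top0.png")
cr=im[175:275,215:445];cv2.imwrite("pics/crop0.png",cv2.resize(cr,None,fx=3.4,fy=3.4,interpolation=cv2.INTER_CUBIC))
sc=cv2.imread("pics/scene0.png")
ct=cam("top")
for n,uv,z in(("tile",(426,246),.012),("mark",(428,242),.012),("rest",(333,207),.064),("probe cap",(232,217),.133),("holder base",(240,223),0.04)):print(n,ray(ct,uv,z))
E
```

```text
tile [ 0.4667 -0.3286  0.012 ]
mark [ 0.4795 -0.3344  0.012 ]
rest [ 0.5552 -0.0335  0.064 ]
probe cap [0.4901 0.2508 0.133 ]
holder base [0.4874 0.2444 0.04  ]
```

View pics/crop0.png

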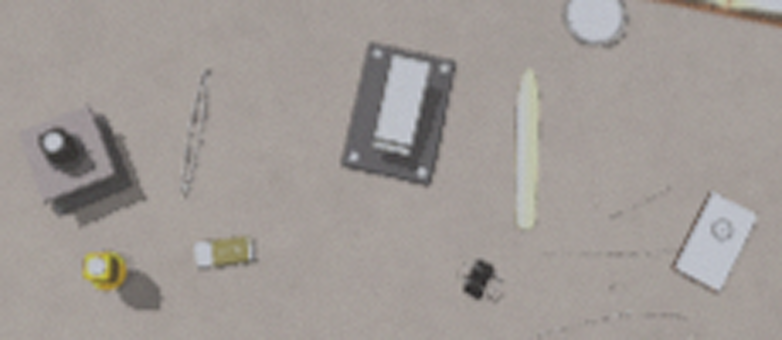

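The crop confirms the three targets: tile at crop (716,241) with its ring on the far end, rest at (399,113), and the black-handled probe in the grey holder at (58,148). The yellow one stands alone at (103,268).

Run:
```python
from h import *
ct=cam("top")
f=lambda x,y,z:ray(ct,(215+(x+.5)/3.4-.5,175+(y+.5)/3.4-.5),z)
t=np.array([f(*p,.012) for p in((710,192),(757,213),(720,291),(675,267))])
r=np.array([f(*p,.008) for p in((370,42),(456,62),(430,185),(342,165))])
for n,q in(("tile",t),("rest",r)):
    d=q[0]+q[1]-q[2]-q[3];print(n,q.mean(0),np.degrees(np.arctan2(d[1],d[0])),np.linalg.norm(d)/2)
print("ring",f(722,229,.012),"cap",f(53,142,.133))
h=np.array([f(*p,.075) for p in((22,130),(90,107),(120,178),(52,207))]);print("holder",h.mean(0),h[1]-h[0])
```

```text
tile [ 0.4684 -0.3258  0.012 ] -23.042325440542783 0.07800976245767674
rest [ 0.563  -0.0327  0.008 ] -7.998867240462265 0.11858431030439942
ring [ 0.4793 -0.3314  0.012 ] cap [0.4914 0.256  0.133 ]
holder [0.4896 0.2518 0.075 ] [ 0.0252 -0.0569  0.    ]
```

Emit:
jog_arm([
  [[-3.2, -2.5, 0], [0, 0, 0], 1],
  [[-3.2, -2.5, 0], [0, 0, 0], 1],
  [[-3.2, -2.5, 0], [0, 0, 0], 1],
  [[-3.2, -2.5, 0], [0, 0, 0], 1],
  [[-3.2, -2.5, 0], [0, 0, 0], 1],
  [[-3.2, -2.5, 0], [0, 0, 0], 1],
  [[-3.2, -2.5, 0], [0, 0, 0], 1],
  [[-3.2, -2.5, 0], [0, 0, 0], 1],
  [[-3.2, -2.5, 0], [0, 0, 0], 1],
  [[-3.2, -2.5, 0], [0, 0, 0], 1],
  [[-3.2, -2.5, 0], [0, 0, 0], 1],
  [[-3.2, -2.5, 0], [0, 0, 0], 1],
])

```text
time: 1.1
ee_pos: [0.492, 0.166, 0.2208]
ee_rot: [[-0.917, 0.398, -0.0], [0.398, 0.917, 0.0], [0.0, 0.0, -1.0]]
ft_force: [0.2, -0.5, -0.2]
gripper_width: 1.003
gripper_force: 0.0
```

Emit:
jog_arm([
  [[-1.4, -3.8, 0], [0, 0, 0], 1],
  [[-1.4, -3.8, 0], [0, 0, 0], 1],
  [[-1.4, -3.8, 0], [0, 0, 0], 1],
  [[-1.4, -3.8, 0], [0, 0, 0], 1],
  [[-1.4, -3.8, 0], [0, 0, 0], 1],
  [[-1.4, -3.8, 0], [0, 0, 0], 1],
  [[-1.4, -3.8, 0], [0, 0, 0], 1],
  [[-1.4, -3.8, 0], [0, 0, 0], 1],
  [[-1.4, -3.8, 0.5], [0, 0, 0], 1],
  [[-1.5, -3.6, 1.2], [0, 0, 0], 1],
  [[-1.5, -3, 2.4], [0, 0, 0], 1],
  [[-1.2, -1.5, 3], [0, 0, 0], 1],
])

```text
time: 2.1
ee_pos: [0.4767, -0.292, 0.1508]
ee_rot: [[-0.916, 0.402, 0.004], [0.402, 0.916, -0.003], [-0.004, -0.001, -1.0]]
ft_force: [0.7, 1.8, 0.8]
gripper_width: 1.002
gripper_force: 0.0
```

Run:
```python
from h import *
s=arm.observe();im=snapshot("wrist");cv2.imwrite("pics/w1.png",im[:,:,::-1]);ct=cam("wrist",s)
print(s["ee_pos"],s["joint_positions"])
g=cv2.inRange(cv2.cvtColor(im,cv2.COLOR_RGB2HSV),(0,0,170),(180,40,255))
for c in sorted(cv2.findContours(g,0,2)[0],key=cv2.contourArea)[-3:]:
    r=cv2.minAreaRect(c);b=np.array([ray(ct,p,.012) for p in cv2.boxPoints(r)]);print(r,b.mean(0),b)
```

```text
[ 0.4767 -0.292   0.1508] [-13.6926  14.0397  47.2113 104.0959 -11.1829  66.4048 103.4286]
((291.0, 72.0), (144.0, 148.0), 90.0) [ 0.3682 -0.272   0.012 ] [[ 0.2843 -0.3056  0.012 ]
 [ 0.3372 -0.1849  0.012 ]
 [ 0.4553 -0.2311  0.012 ]
 [ 0.3961 -0.3664  0.012 ]]
((149.0, 122.0), (244.0, 298.0), 90.0) [ 0.3606 -0.4236  0.012 ] [[ 0.2065 -0.4829  0.012 ]
 [ 0.3133 -0.2396  0.012 ]
 [ 0.5264 -0.3372  0.012 ]
 [ 0.3961 -0.635   0.012 ]]
((497.4986267089844, 120.951904296875), (204.64642333984375, 357.042236328125), 43.3028450012207) [ 0.5001 -0.117   0.012 ] [[ 0.4635 -0.3054  0.012 ]
 [ 0.3435 -0.0248  0.012 ]
 [ 0.5074  0.0776  0.012 ]
 [ 0.6859 -0.2152  0.012 ]]
```

View pics/w1.png

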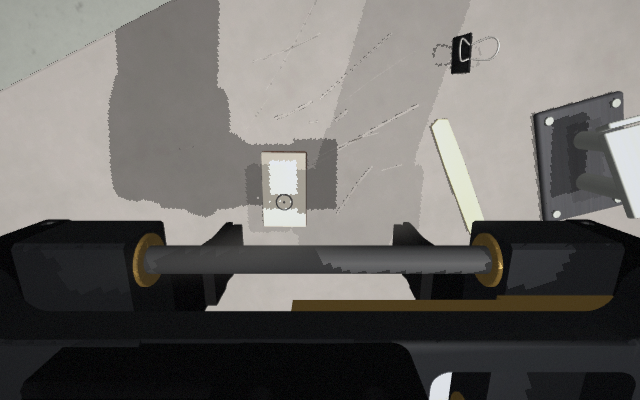

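The wrist view shows the tile with corners at about (262,151), (306,152), (307,227) and (263,225), and the ring at (284,202). The rest is on the right.

Run:
```python
from h import *
im=cv2.imread("pics/w1.png");s=arm.observe();ct=cam("wrist",s)
t=np.array([ray(ct,p,.012) for p in((307,227),(263,225.5),(261.5,151),(306,151.5))])
d=t[0]+t[1]-t[2]-t[3];print("tile",t.mean(0),np.degrees(np.arctan2(d[1],d[0])),np.linalg.norm(d)/2,np.linalg.norm(t[0]-t[1]))
m=ray(ct,(284.5,202),.012);print("mark",m)
u=d/np.linalg.norm(d);print("c from mark",m-.012*u)
c=t.mean(0);R=s["ee_rot"]
print("tool delta cm",100*R.T@(np.append(c[:2],.027)-s["ee_pos"]),"tool -x yaw",np.degrees(np.arctan2(-R[1,0],-R[0,0])))
r=np.array([ray(ct,p,.008) for p in((533,112),(619,92),(542,221))]);print("rest base corners",r)
```

```text
tile [ 0.4609 -0.3232  0.012 ] -24.307982160967182 0.07789085911599203 0.0459976432108586
mark [ 0.4724 -0.3285  0.012 ]
c from mark [ 0.4615 -0.3235  0.012 ]
tool delta cm [-0.0734 -3.3627 11.6777] tool -x yaw -23.728827489926623
rest base corners [[ 0.4879 -0.0724  0.008 ]
 [ 0.5025  0.0061  0.008 ]
 [ 0.6004 -0.0903  0.008 ]]
```

Emit:
jog_arm([
  [[0, -1.7, 0], [0, 0, 0.3], 1],
  [[0, -1.6, 0], [0, 0, 0.3], 1],
  [[0, 0, 0], [0, 0, 0], 1],
  [[0, 0, 0], [0, 0, 0], 1],
])

```text
time: 2.48
ee_pos: [0.4633, -0.3176, 0.1496]
ee_rot: [[-0.912, 0.41, -0.001], [0.41, 0.912, 0.0], [0.001, -0.0, -1.0]]
ft_force: [1.1, 1.6, 0.9]
gripper_width: 1.001
gripper_force: 0.0
```

```bash
cat >> h.py <<'E'
def quad(im,guess,win=3):
    p=np.float32(guess).reshape(-1,1,2).copy();g=cv2.cvtColor(im,cv2.COLOR_RGB2GRAY)
    return cv2.cornerSubPix(g,p,(win,win),(-1,-1),(3,50,.01)).reshape(-1,2)
E
python3 - <<'E'
from h import *
s=arm.observe();im=snapshot("wrist");ct=cam("wrist",s)
cv2.imwrite("pics/w2.png",cv2.resize(im[120:250,240:400,::-1],None,fx=4,fy=4,interpolation=cv2.INTER_CUBIC))
print(s["ee_pos"],s["ee_rot"])
E
```

```text
[ 0.4633 -0.3176  0.1496] [[-0.9122  0.4097 -0.0008]
 [ 0.4097  0.9122  0.    ]
 [ 0.0007 -0.0003 -1.    ]]
```

View pics/w2.png

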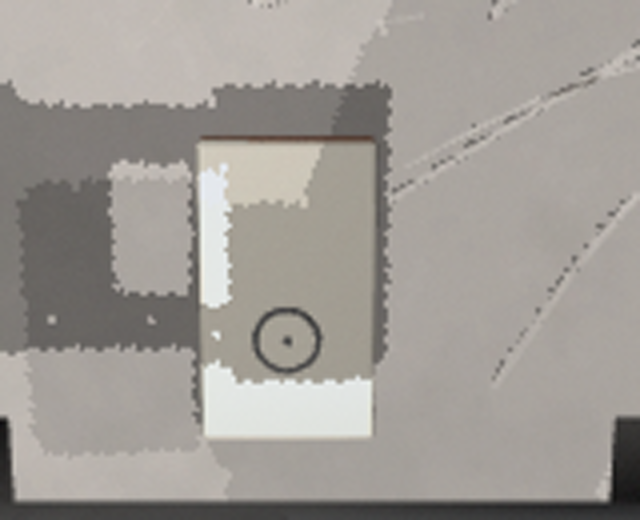

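The enlarged wrist crop shows the tile's corners at (198,141), (376,141), (372,437) and (204,437), with the ring at (287,341). It sits squarely between the fingers.

Run:
```python
from h import *
s=arm.observe();ct=cam("wrist",s)
f=lambda x,y:ray(ct,(240+(x+.5)/4-.5,120+(y+.5)/4-.5),.012)
t=np.array([f(*p) for p in((204,437),(372,437),(376,141),(198,141))])
d=t[0]+t[1]-t[2]-t[3];c=t.mean(0);m=f(287,341);print("tile",c,np.degrees(np.arctan2(d[1],d[0])),np.linalg.norm(d)/2)
print("from mark",m-.012*d/np.linalg.norm(d))
R=s["ee_rot"];print(100*R.T@(np.append(c[:2],.0275)-s["ee_pos"]),np.degrees(np.arctan2(-R[1,0],-R[0,0])))
```

```text
tile [ 0.4663 -0.3246  0.012 ] -24.155982839347942 0.07885521941952528
from mark [ 0.467  -0.3251  0.012 ]
[-0.5454 -0.6236 12.2145] -24.09528099812383
```

Emit:
jog_arm([
  [[-0.3, -0.35, 2], [0, 0, 0], 1],
  [[-0.28, -0.3, 3], [0, 0, 0], 1],
  [[0, 0, 3], [0, 0, 0], 0.8],
  [[0, 0, 2.5], [0, 0, 0], 0.8],
  [[0, 0, 1.2], [0, 0, 0], 0.8],
  [[0, 0, 0.3], [0, 0, 0], 0.8],
  [[0, 0, 0], [0, 0, 0], 0.8],
  [[0, 0, 0], [0, 0, 0], 0.8],
])

```text
time: 3.2
ee_pos: [0.4676, -0.3257, 0.0312]
ee_rot: [[-0.913, 0.408, 0.002], [0.408, 0.913, -0.001], [-0.002, 0.0, -1.0]]
ft_force: [-0.1, 0.2, -0.9]
gripper_width: 0.806
gripper_force: 0.0
```

Emit:
jog_arm([
  [[0, 0, 0.35], [0, 0, 0], 0.6],
  [[0, 0, 0], [0, 0, 0], 0.4],
  [[0, 0, 0], [0, 0, 0], 0.3],
  [[0, 0, 0], [0, 0, 0], 0.3],
  [[0, 0, 0], [0, 0, 0], 0.3],
  [[0, 0, 0], [0, 0, 0], 0.3],
], newtons=25)

```text
time: 3.7
ee_pos: [0.4667, -0.3255, 0.0266]
ee_rot: [[-0.913, 0.408, 0.0], [0.408, 0.913, -0.0], [-0.0, 0.0, -1.0]]
ft_force: [0.2, 0.9, 0.3]
gripper_width: 0.432
gripper_force: 0.0
```

Run:
```python
from h import *
s=arm.observe();im=snapshot("wrist");print(s["gripper_width"],s["gripper_force"],s["ee_pos"])
t=snapshot("top")
a=cv2.resize(im[:,:,::-1],(480,300));b=cv2.resize(t[200:280,370:498,::-1],(480,300),interpolation=cv2.INTER_CUBIC)
cv2.imwrite("pics/w3.png",np.vstack([a,b]))
```

```text
0.43197679825744667 0.0 [ 0.4667 -0.3255  0.0266]
```

View pics/w3.png

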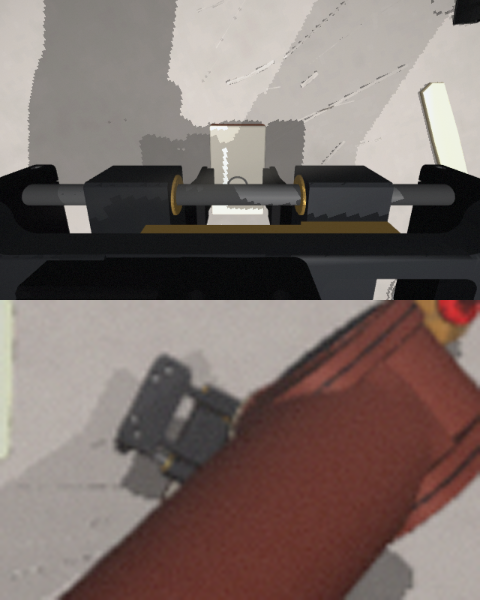

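The view shows the tile between the fingertips, still on the table and maybe not quite touched. I'll keep closing.

Emit:
jog_arm([
  [[0, 0, 0], [0, 0, 0], 0.2],
  [[0, 0, 0], [0, 0, 0], 0.2],
  [[0, 0, 0], [0, 0, 0], 0.2],
], newtons=25)

```text
time: 4.05
ee_pos: [0.4666, -0.3255, 0.0264]
ee_rot: [[-0.913, 0.408, -0.0], [0.408, 0.913, -0.0], [0.0, -0.0, -1.0]]
ft_force: [0.8, 0.1, 0.2]
gripper_width: 0.221
gripper_force: 0.0
```

Run:
```python
from h import *
s=arm.observe();im=snapshot("wrist");print(s["gripper_width"],s["gripper_force"])
cv2.imwrite("pics/w4.png",cv2.resize(im[150:310,200:440,::-1],None,fx=3,fy=3,interpolation=cv2.INTER_CUBIC))
```

```text
0.22081021496104417 0.0
```

View pics/w4.png

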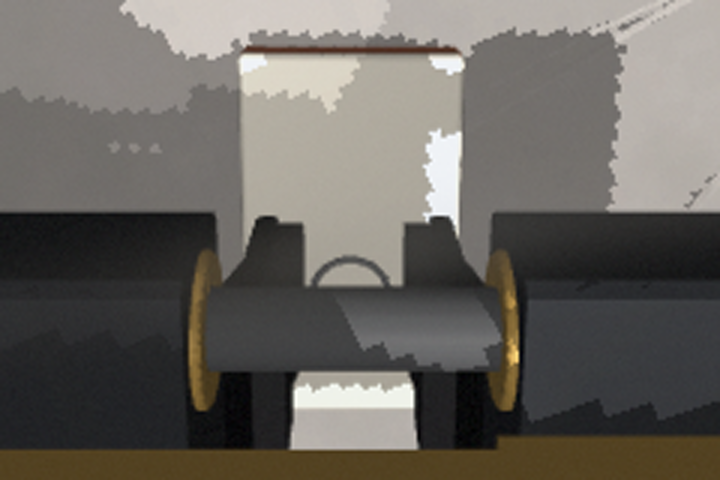

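The fingers have closed above the tile instead of beside it, at crop x 250–305 and 403–455, with no force. I'll check where the fingertips project against their nominal length.

Run:
```python
from h import *
s=arm.observe();c=calibration("wrist");ct=(c,np.array(c["hand_eye"]))
for z in(.0,.006,.015,.025):
  for x in(-.0095,.0095): print(z,x,[proj(ct,(x,y,z)) for y in(-.0096,.0096)])
ct=cam("wrist",s)
print("tile far edge crop rows at tile_x=-40:", [proj(ct,np.array([.4667,-.3253,z])-.04*np.array([.912,-.41,0])) for z in(0,.012)], s["ee_pos"])
```

```text
0.0 -0.0095 [array([301.3005, 254.8739]), array([333.6409, 254.8986])]
0.0 0.0095 [array([300.8781, 224.632 ]), array([334.1041, 224.6562])]
0.006 -0.0095 [array([301.8169, 250.5831]), array([333.1322, 250.6069])]
0.006 0.0095 [array([301.4219, 221.2115]), array([333.5668, 221.2348])]
0.015 -0.0095 [array([302.5329, 244.6337]), array([332.4269, 244.6562])]
0.015 0.0095 [array([302.1744, 216.4786]), array([332.8234, 216.5007])]
0.025 -0.0095 [array([303.2559, 238.6263]), array([331.7146, 238.6475])]
0.025 0.0095 [array([302.9324, 211.7111]), array([332.0746, 211.7319])]
tile far edge crop rows at tile_x=-40: [array([317.9738, 165.441 ]), array([317.9976, 168.4207])] [ 0.4666 -0.3255  0.0264]
```

The fingertips appear about 20 mm shorter than stated: the image puts them near TCP +2 mm, and there was no contact. I'll reopen and feel downward carefully.

Emit:
jog_arm([
  [[0, 0, 0], [0, 0, 0], 0.75],
  [[0, 0, 0], [0, 0, 0], 0.75],
  [[0, 0, 0], [0, 0, 0], 0.75],
  [[0, 0, 0], [0, 0, 0], 0.75],
  [[0, 0, 0], [0, 0, 0], 0.75],
  [[0, 0, 0], [0, 0, 0], 0.75],
  [[0, 0, 0.4], [0, 0, 0], 0.75],
  [[0, 0, 0.4], [0, 0, 0], 0.75],
  [[0, 0, 0], [0, 0, 0], 0.75],
])

```text
time: 4.85
ee_pos: [0.4661, -0.3251, 0.0174]
ee_rot: [[-0.913, 0.408, -0.001], [0.408, 0.913, 0.001], [0.001, 0.0, -1.0]]
ft_force: [-0.4, -0.4, 0.2]
gripper_width: 0.729
gripper_force: 0.0
```

Emit:
jog_arm([
  [[0, 0, 0.4], [0, 0, 0], 0.75],
  [[0, 0, 0], [0, 0, 0], 0.75],
])

```text
time: 5.02
ee_pos: [0.4663, -0.3252, 0.0136]
ee_rot: [[-0.913, 0.408, -0.001], [0.408, 0.913, 0.0], [0.001, -0.0, -1.0]]
ft_force: [-0.2, 0.3, 0.5]
gripper_width: 0.749
gripper_force: 0.0
```

Emit:
jog_arm([
  [[0, 0, 0.3], [0, 0, 0], 0.75],
  [[0, 0, 0], [0, 0, 0], 0.75],
])

```text
time: 5.18
ee_pos: [0.4664, -0.3253, 0.0109]
ee_rot: [[-0.913, 0.408, -0.001], [0.408, 0.913, 0.0], [0.001, -0.0, -1.0]]
ft_force: [-0.0, 0.1, -0.2]
gripper_width: 0.744
gripper_force: 0.0
```

Emit:
jog_arm([
  [[0, 0, 0.3], [0, 0, 0], 0.75],
  [[0, 0, 0], [0, 0, 0], 0.75],
])

```text
time: 5.35
ee_pos: [0.4664, -0.3253, 0.0079]
ee_rot: [[-0.913, 0.408, -0.0], [0.408, 0.913, 0.0], [0.0, -0.0, -1.0]]
ft_force: [0.5, -0.2, 0.9]
gripper_width: 0.748
gripper_force: 0.0
```

Emit:
jog_arm([
  [[0, 0, 0.2], [0, 0, 0], 0.75],
  [[0, 0, 0], [0, 0, 0], 0.75],
])

```text
time: 5.52
ee_pos: [0.4665, -0.3254, 0.0061]
ee_rot: [[-0.913, 0.408, -0.0], [0.408, 0.913, 0.0], [0.0, -0.0, -1.0]]
ft_force: [0.5, -0.2, 0.2]
gripper_width: 0.754
gripper_force: 0.0
```

Still no contact at ee z = 6 mm, so the tips are at most 6 mm ahead of the TCP. I'll close here.

Emit:
jog_arm([
  [[0, 0, 0.2], [0, 0, 0], 0.5],
  [[0, 0, 0], [0, 0, 0], 0.4],
  [[0, 0, 0], [0, 0, 0], 0.4],
  [[0, 0, 0], [0, 0, 0], 0.4],
  [[0, 0, 0], [0, 0, 0], 0.4],
  [[0, 0, 0], [0, 0, 0], 0.4],
], newtons=25)

```text
time: 6.02
ee_pos: [0.4666, -0.3255, 0.0044]
ee_rot: [[-0.913, 0.408, -0.0], [0.408, 0.913, -0.0], [-0.0, -0.0, -1.0]]
ft_force: [0.1, 1.1, -0.4]
gripper_width: 0.53
gripper_force: 25.0
```

Emit:
jog_arm([
  [[0, 0, -1], [0, 0, 0], 0.4],
  [[0, 0, -3], [0, 0, 0], 0.4],
  [[0, 0, -3.5], [0, 0, 0], 0.4],
  [[-0.5, 3, -2.5], [0, 0, 0], 0.4],
  [[-0.5, 3.5, -2], [0, 0, 0], 0.4],
  [[-0.5, 3.5, -2], [0, 0, 0], 0.4],
  [[-0.5, 3.5, -2], [0, 0, 0], 0.4],
  [[-0.5, 3.5, -2], [0, 0, 0], 0.4],
  [[-0.5, 4, -1.2], [0, 0, 0], 0.4],
  [[-0.5, 4, -0.4], [0, 0, 0], 0.4],
  [[-0.4, 4, 0], [0, 0, 0], 0.4],
  [[0, 3.4, 0], [0, 0, 0], 0.4],
])

```text
time: 7.02
ee_pos: [0.6356, -0.043, 0.2015]
ee_rot: [[-0.914, 0.407, 0.002], [0.407, 0.914, 0.001], [-0.001, 0.001, -1.0]]
ft_force: [0.0, -0.5, -1.3]
gripper_width: 0.525
gripper_force: 25.0
```

Emit:
jog_arm([
  [[0, 0, 0], [0, 0, -5.3], 0.4],
  [[0, 0, 0], [0, 0, -5.3], 0.4],
  [[0, 0, 0], [0, 0, -5.3], 0.4],
  [[0, 0, 0], [0, 0, 0], 0.4],
  [[0, 0, 0], [0, 0, 0], 0.4],
  [[0, 0, 0], [0, 0, 0], 0.4],
])

```text
time: 7.52
ee_pos: [0.6341, -0.0462, 0.2006]
ee_rot: [[-0.989, 0.146, 0.0], [0.146, 0.989, 0.0], [-0.0, 0.0, -1.0]]
ft_force: [0.0, -0.0, -1.2]
gripper_width: 0.529
gripper_force: 25.0
```

Run:
```python
from h import *
s=arm.observe();im=snapshot("wrist");cv2.imwrite("pics/w5full.png",im[:,:,::-1])
print(s["ee_pos"],s["ee_rot"],s["gripper_width"],s["gripper_force"],s["joint_positions"])
ct=cam("wrist",s);p=proj(ct,(.563,-.033,.064));print(p)
np.save("s5.npy",s,allow_pickle=True)
cv2.imwrite("pics/w5.png",cv2.resize(im[0:300,110:510,::-1],None,fx=2,fy=2,interpolation=cv2.INTER_CUBIC))
```

```text
[ 0.6341 -0.0462  0.2006] [[-0.9893  0.1458  0.0003]
 [ 0.1458  0.9893  0.    ]
 [-0.0002  0.0001 -1.    ]] 0.528609034771448 24.999854564666748 [-29.359   20.7588  38.2588  89.2036 -13.1628  74.6024  92.2126]
[320.1214 115.2887]
```

View pics/w5.png

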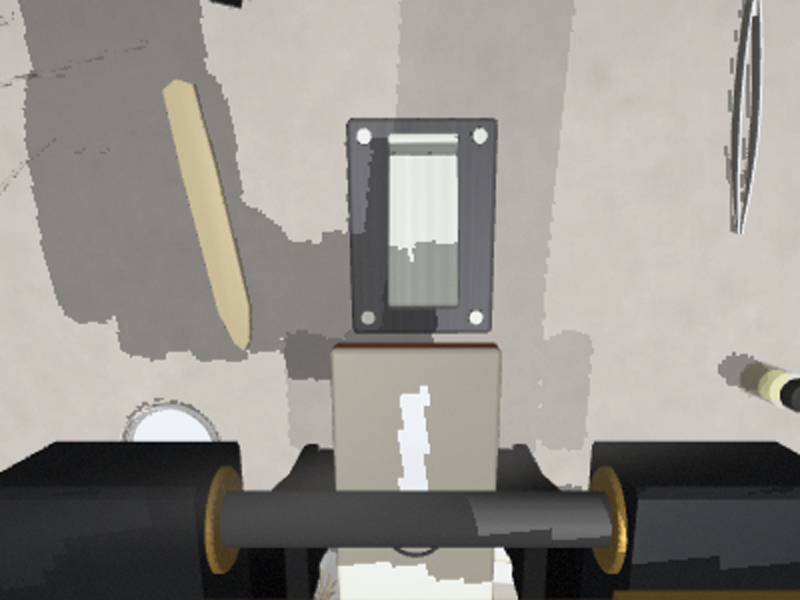

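The wrist view shows the rest with base corners (347,119), (497,119), (491,331), (353,331) in the crop. The bed's lip is at rows 134–155 and its high end at row 306, x 389–458. The tile is held level with its low end at row 349, x 331–500.

Run:
```python
from h import *
from scipy.optimize import least_squares
s=np.load("s5.npy",allow_pickle=True).item();ct=cam("wrist",s)
px=lambda p:np.array([110+(p[0]+.5)/2-.5,(p[1]+.5)/2-.5])
b=np.array([ray(ct,px(p),.008) for p in((353,331),(491,331),(497,119),(347,119))])
d=b[0]+b[1]-b[2]-b[3];print("base",b.mean(0),np.degrees(np.arctan2(d[1],d[0])),np.linalg.norm(d)/2,np.linalg.norm(b[0]-b[1]),np.linalg.norm(b[2]-b[3]))
a=np.radians(20)
def model(q):
    x,y,w=q;c,sn=np.cos(w),np.sin(w);X=np.array([c,sn,0]);Y=np.array([-sn,c,0]);Z=np.array([0,0,1.])
    S=np.array([x,y,.064]);U=X*np.cos(a)+Z*np.sin(a);N=-X*np.sin(a)+Z*np.cos(a)
    P=[S+.038*U+.017*Y,S+.038*U-.017*Y,S-.045*U+.007*N+.017*Y,S-.045*U+.007*N-.017*Y]
    return np.array([proj(ct,p) for p in P])
obs=np.array([px(p) for p in((458,306),(389,306),(459,134),(388,134))])
r=least_squares(lambda q:(model(q)-obs).ravel(),[.563,-.033,-.14]);print("seat",r.x[:2],np.degrees(r.x[2]),r.fun)
# tile in hand, tool frame
c=calibration("wrist");h=(c,np.array(c["hand_eye"]))
t=np.array([ray(h,px(p),-.0076) for p in((331,349),(500,349),(413,555))]);print("tile near corners/ring top(tool)",t)
tg=r.x;print(np.degrees(np.arctan2(-s["ee_rot"][1,0],-s["ee_rot"][0,0])))
```

```text
base [ 0.5616 -0.0316  0.008 ] -8.19116400775155 0.11718482457726506 0.08259017942929012 0.08244983094751157
seat [ 0.5625 -0.0316] -8.353237239628847 [ 0.5474  0.3645 -0.5474  0.3604 -0.0207 -0.3322  0.0206 -0.3321]
tile near corners/ring top(tool) [[ 0.0404 -0.0221 -0.0076]
 [ 0.0404  0.0224 -0.0076]
 [-0.0199 -0.0005 -0.0076]]
-8.383121427669229
```

Emit:
jog_arm([
  [[2.8, 0.1, 0], [0, 0, 0], 0.4],
  [[2.8, 0.1, 0], [0, 0, 0], 0.4],
  [[2.9, 0.1, 0], [0, 0, 0], 0.4],
  [[0, 0, 0], [0, -6.7, 0], 0.4],
  [[0, 0, 0], [0, -6.7, 0], 0.4],
  [[0, 0, 0], [0, -6.6, 0], 0.4],
  [[0, 0, 0], [0, 0, 0], 0.4],
  [[0, 0, 0], [0, 0, 0], 0.4],
])

```text
time: 8.23
ee_pos: [0.5486, -0.0303, 0.1999]
ee_rot: [[-0.93, 0.142, 0.338], [0.135, 0.99, -0.046], [-0.341, 0.003, -0.94]]
ft_force: [0.3, -0.3, -0.3]
gripper_width: 0.522
gripper_force: 25.0
```

```bash
cat >> h.py <<'E'
from scipy.spatial.transform import Rotation as Ro
seat=np.array([.5625,-.0316,.064]);yw=np.radians(-8.35);a=np.radians(20)
X=np.array([np.cos(yw),np.sin(yw),0]);Y=np.array([-np.sin(yw),np.cos(yw),0]);Z=np.array([0,0,1.])
U=X*np.cos(a)+Z*np.sin(a);N=-X*np.sin(a)+Z*np.cos(a);Rt=np.c_[-U,Y,-N]
def togo(p,R=None):
    s=arm.observe();E=np.array(s["ee_rot"]);p=np.asarray(p)
    print("t",round(s["time"],2),"go cm",100*E.T@(p-s["ee_pos"]),"rot",Ro.from_matrix(E.T@(Rt if R is None else R)).as_rotvec(degrees=True),"F",s["ft_force"],"g",s["gripper_width"])
E
python3 -c "
from h import *
togo(seat+N*.0444+U*.002)"
```

```text
t 8.23 go cm [3.1225 0.045  8.8158] rot [ 0.2233 -0.079   0.0932] F [ 0.3279 -0.3034 -0.252 ] g 0.5217424303506347
```

Emit:
jog_arm([
  [[0.8, 0, 2.2], [0.2, 0, 0.1], 0.4],
  [[0.8, 0, 2.2], [0, 0, 0], 0.4],
  [[0.8, 0, 2.2], [0, 0, 0], 0.4],
  [[0.7, 0, 2.2], [0, 0, 0], 0.4],
  [[0, 0, 1.5], [0, 0, 0], 0.4],
  [[0, 0, 1], [0, 0, 0], 0.4],
  [[0, 0, 0.4], [0, 0, 0], 0.4],
  [[0, 0, 0], [0, 0, 0], 0.4],
  [[0, 0, 0], [0, 0, 0], 0.4],
])

```text
time: 8.98
ee_pos: [0.5621, -0.0332, 0.0802]
ee_rot: [[-0.93, 0.146, 0.338], [0.136, 0.989, -0.053], [-0.342, -0.004, -0.94]]
ft_force: [0.7, 0.2, -0.8]
gripper_width: 0.523
gripper_force: 25.0
```

```bash
python3 -c "
from h import *
togo(seat+N*.0044+U*.0)"
```

```text
t 8.98 go cm [0.5429 0.1676 1.0856] rot [-0.2216 -0.0065  0.0169] F [ 0.7355  0.2322 -0.8386] g 0.5230881466746714
```

Emit:
jog_arm([
  [[0.25, 0.17, 0], [-0.2, 0, 0], 0.4],
  [[0, 0, 0.5], [0, 0, 0], 0.4],
  [[0, 0, 0.4], [0, 0, 0], 0.4],
  [[0, 0, 0.1], [0, 0, 0], 0.4],
  [[0, 0, 0], [0, 0, 0], 0.4],
  [[0, 0, 0], [0, 0, 0], 0.4],
])

```text
time: 9.48
ee_pos: [0.5625, -0.0312, 0.0695]
ee_rot: [[-0.93, 0.144, 0.338], [0.136, 0.99, -0.049], [-0.342, 0.0, -0.94]]
ft_force: [-0.7, 0.2, -0.4]
gripper_width: 0.525
gripper_force: 25.0
```

```bash
python3 -c "
from h import *
togo(seat+N*.0044+U*.0)"
```

```text
t 9.48 go cm [ 0.1859 -0.0385  0.073 ] rot [ 0.0488 -0.003   0.0511] F [-0.659   0.1811 -0.3821] g 0.5251032628211222
```

Next I'll lower gently until it touches, then slide down to the lip.

Emit:
jog_arm([
  [[0, 0, 0.07], [0, 0, 0], 0.4],
  [[0, 0, 0.05], [0, 0, 0], 0.4],
  [[0, 0, 0], [0, 0, 0], 0.4],
])

```text
time: 9.73
ee_pos: [0.563, -0.0312, 0.0688]
ee_rot: [[-0.93, 0.144, 0.338], [0.136, 0.99, -0.048], [-0.342, 0.001, -0.94]]
ft_force: [-6.4, 0.1, 7.9]
gripper_width: 0.521
gripper_force: 25.0
```

Emit:
jog_arm([
  [[0.1, 0, 0], [0, 0, 0], 0.4],
  [[0.1, 0, 0], [0, 0, 0], 0.4],
  [[0, 0, 0], [0, 0, 0], 0.4],
])

```text
time: 9.98
ee_pos: [0.5619, -0.0309, 0.0684]
ee_rot: [[-0.929, 0.144, 0.34], [0.136, 0.99, -0.048], [-0.344, 0.001, -0.939]]
ft_force: [1.0, -0.4, 5.8]
gripper_width: 0.523
gripper_force: 25.0
```

Emit:
jog_arm([
  [[0.1, 0, -0.02], [0, 0, 0], 0.4],
  [[0.05, 0, 0], [0, 0, 0], 0.4],
  [[0, 0, 0], [0, 0, 0], 0.4],
])

```text
time: 10.23
ee_pos: [0.5606, -0.0307, 0.068]
ee_rot: [[-0.929, 0.144, 0.341], [0.135, 0.99, -0.049], [-0.344, 0.001, -0.939]]
ft_force: [4.9, 0.2, 1.8]
gripper_width: 0.518
gripper_force: 25.0
```

Emit:
jog_arm([
  [[0, 0, 0.02], [0, 0, 0], 0.4],
  [[0, 0, 0], [0, 0, 0], 0.62],
  [[0, 0, 0], [0, 0, 0], 0.68],
  [[0, 0, 0], [0, 0, 0], 0.68],
  [[0, 0, -0.5], [0, 0, 0], 0.7],
  [[0, 0, -2], [0, 0, 0], 0.7],
  [[0, 0, -3.5], [0, 0, 0], 0.7],
  [[-3, 0, -2.5], [0, 0, 0], 0.7],
  [[-4, 0, 0], [0, 0, 0], 0.7],
  [[-2, 0, 0], [0, 0, 0], 0.7],
  [[0, 0, 0], [0, 0, 0], 0.7],
  [[0, 0, 0], [0, 0, 0], 0.7],
])

```text
time: 11.23
ee_pos: [0.6146, -0.0391, 0.1778]
ee_rot: [[-0.93, 0.145, 0.338], [0.136, 0.989, -0.05], [-0.341, -0.0, -0.94]]
ft_force: [-0.1, -0.5, -0.7]
gripper_width: 0.698
gripper_force: 0.0
```

Run:
```python
from h import *
s=arm.observe();im=snapshot("wrist");ct=cam("wrist",s);np.save("s6.npy",s,allow_pickle=True);cv2.imwrite("pics/w6full.png",im[:,:,::-1])
print(s["time"],s["ee_pos"],s["gripper_width"],s["joint_positions"])
C=seat+.012*N
q=np.array([proj(ct,C+x*U+y*Y) for x,y in((-.04,-.023),(-.04,.023),(.04,.023),(.04,-.023),(.012,0))]);print(q)
v=im[:,:,::-1].copy()
lo=np.maximum(q.min(0).astype(int)-25,0);hi=q.max(0).astype(int)+25
k=2.5 if (hi-lo).max()<240 else 2
print("lo",lo,"k",k);cv2.imwrite("pics/w6.png",cv2.resize(v[lo[1]:hi[1],lo[0]:hi[0]],None,fx=k,fy=k,interpolation=cv2.INTER_CUBIC))
```

```text
11.2333 [ 0.6146 -0.0391  0.1778] 0.6980118960564484 [-42.3692   2.2599  41.0577 112.41     2.6473  46.2359  78.5922]
[[285.7244  34.6931]
 [348.8097  34.7781]
 [346.0527 145.6775]
 [288.2357 145.5952]
 [317.1842 108.9915]]
lo [260   9] k 2.5
```

View pics/w6.png

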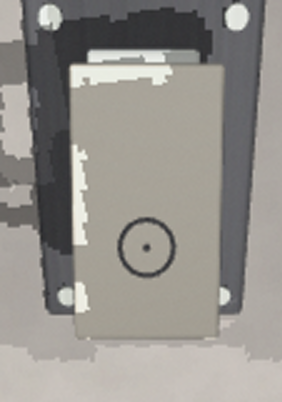

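The tile lies on the rest against the lip, ring at crop (146,247), within about 1 mm of prediction. Next is the probe.

Emit:
jog_arm([
  [[0, 0, -1], [0, 6.7, 0], 0.9],
  [[0, 0, -1], [0, 6.7, 0], 0.9],
  [[0, 0, -1], [0, 6.6, 0], 0.9],
  [[1.2, 3.4, -0.4], [0, 0, 0], 0.9],
  [[1.2, 3.4, -0.4], [0, 0, 0], 0.9],
  [[1.2, 3.4, -0.4], [0, 0, 0], 0.9],
  [[1.2, 3.4, -0.4], [0, 0, 0], 0.9],
  [[1.2, 3.4, -0.4], [0, 0, 0], 0.9],
  [[1.2, 3.4, -0.4], [0, 0, 0], 0.9],
  [[1.2, 3.4, -0.4], [0, 0, 0], 0.9],
  [[1.2, 3.4, -0.4], [0, 0, 0], 0.9],
])

```text
time: 12.2
ee_pos: [0.5499, 0.246, 0.2385]
ee_rot: [[-0.99, 0.144, -0.002], [0.144, 0.99, -0.0], [0.002, -0.001, -1.0]]
ft_force: [1.0, -0.2, 0.0]
gripper_width: 0.899
gripper_force: 0.0
```

Emit:
jog_arm([
  [[0, 0, 0], [0, 0, -6.4], 0.9],
  [[0, 0, 0], [0, 0, -6.4], 0.9],
  [[0, 0, 0], [0, 0, -6.4], 0.9],
  [[0, 0, 0], [0, 0, -6.4], 0.9],
  [[0, 0, 0], [0, 0, -6.4], 0.9],
  [[0, 0, 0], [0, 0, 0], 0.9],
  [[0, 0, 0], [0, 0, 0], 0.9],
  [[0, 0, 0], [0, 0, 0], 0.9],
])

```text
time: 12.87
ee_pos: [0.5513, 0.2448, 0.2387]
ee_rot: [[-0.917, -0.399, -0.001], [-0.399, 0.917, 0.0], [0.001, 0.0, -1.0]]
ft_force: [0.2, 0.7, -0.1]
gripper_width: 0.9
gripper_force: 0.0
```

Run:
```python
from h import *
s=arm.observe();im=snapshot("wrist");ct=cam("wrist",s);np.save("s7.npy",s,allow_pickle=True);cv2.imwrite("pics/w7full.png",im[:,:,::-1])
print(s["time"],s["ee_pos"],s["joint_positions"],np.degrees(np.arctan2(-s["ee_rot"][1,0],-s["ee_rot"][0,0])))
print(proj(ct,(.4914,.256,.133)),proj(ct,(.49,.252,.075)),proj(ct,(.49,.252,.0)))
```

```text
12.8667 [0.5513 0.2448 0.2387] [-53.9082  14.1306  31.1744  90.5914  -7.4657  77.3966  91.6284] 23.49349533232431
[355.5389 140.2788] [346.0402 133.9675] [340.752  131.3581]
```

Run:
```python
import cv2
v=cv2.imread("pics/w7full.png");cv2.imwrite("pics/w7.png",cv2.resize(v[50:230,250:450],None,fx=3.3,fy=3.3,interpolation=cv2.INTER_CUBIC))
```

```text
(no output)
```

View pics/w7.png

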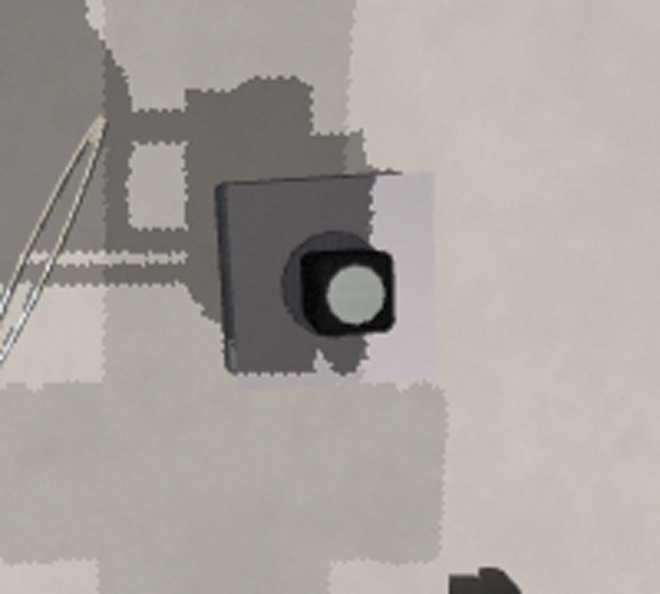

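The last view shows the handle's cap centred at crop (356,294). The handle sides are nearly parallel to the jaws (about -2.5°) and the collar sits on the grey plate.

Run:
```python
from h import *
s=arm.observe();ct=cam("wrist",s)
f=lambda p,z:ray(ct,(250+(p[0]+.5)/3.3-.5,50+(p[1]+.5)/3.3-.5),z)
p=f((356,294),.133);print("cap",p,"plate",np.mean([f(q,.075) for q in((217,183),(434,172),(436,385),(228,380))],0))
togo([p[0],p[1],.09],s["ee_rot"])
```

```text
cap [0.4897 0.2571 0.133 ] plate [0.4901 0.2559 0.075 ]
t 12.92 go cm [ 5.1744  3.585  14.8811] rot [0. 0. 0.] F [-0.0557 -0.4807  0.1392] g 0.8987727897608097
```

Emit:
jog_arm([
  [[2.6, 1.8, 0], [0, 0, -1.3], 0.8],
  [[2.55, 1.75, 0], [0, 0, -1.2], 0.7],
  [[0, 0, 2], [0, 0, 0], 0.6],
  [[0, 0, 3.5], [0, 0, 0], 0.6],
  [[0, 0, 3.5], [0, 0, 0], 0.6],
  [[0, 0, 3], [0, 0, 0], 0.6],
  [[0, 0, 2], [0, 0, 0], 0.6],
  [[0, 0, 0.6], [0, 0, 0], 0.6],
  [[0, 0, 0], [0, 0, 0], 0.6],
  [[0, 0, 0], [0, 0, 0], 0.6],
])

```text
time: 13.75
ee_pos: [0.4909, 0.2565, 0.0939]
ee_rot: [[-0.898, -0.441, 0.001], [-0.441, 0.898, 0.001], [-0.001, 0.0, -1.0]]
ft_force: [0.4, 0.2, 0.9]
gripper_width: 0.599
gripper_force: 0.0
```

Run:
```python
from h import *
s=arm.observe();p=[.4902,.2567,.09];togo(p,s["ee_rot"])
```

```text
t 13.75 go cm [0.0555 0.0488 0.3936] rot [0. 0. 0.] F [0.3538 0.2491 0.9126] g 0.5990990296762342
```

Emit:
jog_arm([
  [[0.05, 0.05, 0.35], [0, 0, 0], 0.5],
  [[0, 0, 0], [0, 0, 0], 0.3],
  [[0, 0, 0], [0, 0, 0], 0.15],
  [[0, 0, 0], [0, 0, 0], 0.15],
  [[0, 0, 0], [0, 0, 0], 0.15],
  [[0, 0, 0], [0, 0, 0], 0.15],
  [[0, 0, 0], [0, 0, 0], 0.15],
  [[0, 0, 0], [0, 0, 0], 0.15],
], newtons=35)

```text
time: 14.42
ee_pos: [0.4899, 0.2567, 0.0898]
ee_rot: [[-0.897, -0.442, 0.0], [-0.442, 0.897, 0.001], [-0.001, 0.001, -1.0]]
ft_force: [-1.0, -0.4, 4.2]
gripper_width: 0.244
gripper_force: 34.9
```

Emit:
jog_arm([
  [[0, 0, -0.5], [0, 0, 0], 0.15],
  [[0, 0, -1.5], [0, 0, 0], 0.15],
  [[0, 0, -2.5], [0, 0, 0], 0.15],
  [[0, 0, -3], [0, 0, 0], 0.15],
  [[0, 0, -3], [0, 0, 0], 0.15],
  [[0, 0, -2.5], [0, 0, 0], 0.15],
  [[0, 0, -1], [0, 0, 0], 0.15],
  [[0, 0, 0], [0, 0, 0], 0.15],
  [[0, 0, 0], [0, 0, 0], 0.15],
], newtons=35)

```text
time: 15.17
ee_pos: [0.4894, 0.2564, 0.2287]
ee_rot: [[-0.897, -0.442, -0.0], [-0.442, 0.897, 0.0], [0.0, 0.001, -1.0]]
ft_force: [-1.1, 0.0, -2.0]
gripper_width: 0.248
gripper_force: 34.9
```

Run:
```python
from h import *
M=seat+.012*N+.0115*U+.0006*Y
s=arm.observe();E=s["ee_rot"];th=np.degrees(np.arctan2(-E[1,0],-E[0,0]))
print(th,s["joint_positions"])
togo(M+N*(.0768+.05)); togo(M+N*(.0768+.05)+[0,0,.08])
# current yaw kept relative alternative: image check of the probe in hand
im=snapshot("wrist");cv2.imwrite("pics/w8full.png",im[:,:,::-1])
im2=snapshot("scene");cv2.imwrite("pics/s8full.png",im2[:,:,::-1])
```

```text
26.23171881849602 [-58.8142   7.5559  29.4316  98.3146  -3.8644  75.1364  87.6291]
t 15.17 go cm [  9.1618 -26.9352   3.0227] rot [  6.0604 -19.4057  34.2214] F [-1.1206  0.0158 -1.974 ] g 0.24788184386041698
t 15.17 go cm [  9.1632 -26.9311  -4.9773] rot [  6.0604 -19.4057  34.2214] F [-1.1206  0.0158 -1.974 ] g 0.24788184386041698
```

Emit:
jog_arm([
  [[1.1, -3.0, -1.0], [0, 0, 0], 0.15],
  [[1.1, -3.4, -1.0], [0, 0, 0], 0.15],
  [[1.1, -3.4, -1.0], [0, 0, 0], 0.15],
  [[1.2, -3.4, -1.0], [0, 0, 0], 0.15],
  [[1.2, -3.4, -1.0], [0, 0, 0], 0.15],
  [[1.2, -3.4, 0], [0, 0, 0], 0.15],
  [[1.2, -3.5, 0], [0, 0, 0], 0.15],
  [[1.1, -3.4, 0], [0, 0, 0], 0.15],
  [[0, 0, 0], [0, 0, 6.9], 0.15],
  [[0, 0, 0], [0, 0, 6.9], 0.15],
  [[0, 0, 0], [0, 0, 6.9], 0.15],
  [[0, 0, 0], [0, 0, 6.9], 0.15],
])

```text
time: 16.27
ee_pos: [0.5253, -0.0257, 0.2776]
ee_rot: [[-1.0, 0.031, -0.003], [0.031, 1.0, -0.0], [0.003, -0.0, -1.0]]
ft_force: [-0.4, -0.3, -1.5]
gripper_width: 0.252
gripper_force: 34.9
```

Emit:
jog_arm([
  [[0, 0, 0], [0, 0, 7], 0.15],
  [[0, 0, 0], [0, -6.7, 0], 0.15],
  [[0, 0, 0], [0, -6.7, 0], 0.15],
  [[0, 0, 0], [0, -6.6, 0], 0.15],
  [[0, 0, 0], [0, 0, 0], 0.15],
  [[0, 0, 0], [0, 0, 0], 0.15],
])

```text
time: 16.77
ee_pos: [0.5239, -0.025, 0.2776]
ee_rot: [[-0.931, 0.144, 0.336], [0.135, 0.99, -0.047], [-0.339, 0.001, -0.941]]
ft_force: [1.5, -0.3, -1.5]
gripper_width: 0.253
gripper_force: 34.9
```

Run:
```python
from h import *
M=seat+.012*N+.0115*U+.0006*Y
togo(M+N*(.0768+.02))
im2=snapshot("scene");cv2.imwrite("pics/s9full.png",im2[:,:,::-1])
```

```text
t 16.77 go cm [ 2.4445 -0.0474 10.5379] rot [ 0.1068 -0.1747  0.0658] F [ 1.4935 -0.2642 -1.507 ] g 0.252638381219789
```

Emit:
jog_arm([
  [[0.8, 0, 3], [0, 0, 0], 0.15],
  [[0.8, 0, 3], [0, 0, 0], 0.15],
  [[0.84, -0.05, 2.5], [0.1, -0.15, 0], 0.15],
  [[0, 0, 1.5], [0, 0, 0], 0.15],
  [[0, 0, 0.5], [0, 0, 0], 0.15],
  [[0, 0, 0], [0, 0, 0], 0.15],
  [[0, 0, 0], [0, 0, 0], 0.15],
  [[0, 0, 0], [0, 0, 0], 0.15],
])

```text
time: 17.48
ee_pos: [0.54, -0.0279, 0.1737]
ee_rot: [[-0.928, 0.147, 0.342], [0.137, 0.989, -0.052], [-0.346, -0.001, -0.938]]
ft_force: [0.4, -0.2, -1.1]
gripper_width: 0.25
gripper_force: 34.9
```

Run:
```python
from h import *
M=seat+.012*N+.0115*U+.0006*Y
togo(M+N*(.0768))
```

```text
t 17.48 go cm [0.463  0.028  2.2032] rot [-0.0917  0.2148 -0.0523] F [ 0.3733 -0.1583 -1.0608] g 0.24964283737635212
```

Emit:
jog_arm([
  [[0.46, 0.03, 0.3], [-0.1, 0.2, 0], 0.15],
  [[0, 0, 0.7], [0, 0, 0], 0.15],
  [[0, 0, 0.5], [0, 0, 0], 0.15],
  [[0, 0, 0.2], [0, 0, 0], 0.15],
  [[0, 0, 0], [0, 0, 0], 0.15],
  [[0, 0, 0], [0, 0, 0], 0.15],
  [[0, 0, 0], [0, 0, 0], 0.15],
])

```text
time: 18.07
ee_pos: [0.5405, -0.0278, 0.1549]
ee_rot: [[-0.93, 0.146, 0.338], [0.137, 0.989, -0.049], [-0.341, 0.001, -0.94]]
ft_force: [-0.8, 0.3, -1.7]
gripper_width: 0.25
gripper_force: 34.9
```

Run:
```python
from h import *
M=seat+.012*N+.0115*U+.0006*Y
togo(M+N*(.0768))
s=arm.observe();print("F along N",np.dot(s["ft_force"],N))
```

```text
t 18.07 go cm [-0.1398  0.0017  0.4253] rot [ 0.0188 -0.0455 -0.0339] F [-0.8409  0.2597 -1.6788] g 0.24976266287882834
F along N -1.280116290367403
```

Emit:
jog_arm([
  [[-0.14, 0, 0.3], [0, 0, 0], 0.15],
  [[0, 0, 0.1], [0, 0, 0], 0.15],
  [[0, 0, 0], [0, 0, 0], 0.15],
  [[0, 0, 0], [0, 0, 0], 0.15],
  [[0, 0, 0], [0, 0, 0], 0.15],
])

```text
time: 18.48
ee_pos: [0.543, -0.0282, 0.1515]
ee_rot: [[-0.93, 0.146, 0.338], [0.137, 0.989, -0.049], [-0.341, 0.0, -0.94]]
ft_force: [0.7, 0.3, -1.0]
gripper_width: 0.249
gripper_force: 34.9
```

Emit:
jog_arm([
  [[0, 0, 0.2], [0, 0, 0], 0.15],
  [[0, 0, 0], [0, 0, 0], 0.15],
  [[0, 0, 0], [0, 0, 0], 0.15],
  [[0, 0, 0], [0, 0, 0], 0.15],
])

```text
time: 18.82
ee_pos: [0.5438, -0.0283, 0.1497]
ee_rot: [[-0.93, 0.146, 0.338], [0.137, 0.989, -0.049], [-0.341, 0.001, -0.94]]
ft_force: [0.1, -0.8, -1.3]
gripper_width: 0.249
gripper_force: 34.9
```

Emit:
jog_arm([
  [[0, 0, 0.2], [0, 0, 0], 0.15],
  [[0, 0, 0], [0, 0, 0], 0.15],
  [[0, 0, 0], [0, 0, 0], 0.15],
  [[0, 0, 0], [0, 0, 0], 0.15],
])

```text
time: 19.15
ee_pos: [0.5445, -0.0284, 0.1478]
ee_rot: [[-0.93, 0.146, 0.338], [0.137, 0.989, -0.049], [-0.341, 0.001, -0.94]]
ft_force: [-0.9, -0.5, -0.2]
gripper_width: 0.249
gripper_force: 34.9
```

Run:
```python
from h import *
M=seat+.012*N+.0115*U+.0006*Y
togo(M+N*(.0768))
F=[]
for i in range(6):
    s=arm.observe();F.append(s["ft_force"]);snapshot("top")
F=np.array(F);print("F N,U",F@N,F@U)
```

```text
t 19.15 go cm [-0.0029  0.0026 -0.3815] rot [ 0.0209 -0.0447 -0.0348] F [-0.8562 -0.5185 -0.2387] g 0.24941804327586165
F N,U [ 0.0397  0.8304  1.0972  1.0979  0.2577 -0.04  ] [-0.8069  0.1947 -0.4359 -0.205   0.2891 -0.5198]
```

Emit:
jog_arm([
  [[0, 0, 0.15], [0, 0, 0], 0.15],
  [[0, 0, 0], [0, 0, 0], 0.15],
  [[0, 0, 0], [0, 0, 0], 0.15],
  [[0, 0, 0], [0, 0, 0], 0.15],
  [[0, 0, 0], [0, 0, 0], 0.15],
  [[0, 0, 0], [0, 0, 0], 0.15],
])

```text
time: 19.95
ee_pos: [0.5449, -0.0284, 0.1464]
ee_rot: [[-0.93, 0.146, 0.338], [0.137, 0.989, -0.049], [-0.341, 0.001, -0.94]]
ft_force: [-0.5, 0.7, 0.5]
gripper_width: 0.248
gripper_force: 34.9
```

Run:
```python
from h import *
M=seat+.012*N+.0115*U+.0006*Y
F=[]
for i in range(8):
    s=arm.observe();F.append(s["ft_force"]);im=snapshot("scene")
F=np.array(F);print("F N,U",(F@N).mean(),(F@U).mean());togo(M+N*(.0768))
cv2.imwrite("pics/s10full.png",im[:,:,::-1])
# ring & tip expected px in scene
ct=cam("scene");print(proj(ct,M),proj(ct,M+N*.085))
```

```text
F N,U 0.6368200698488037 -0.07717085747966115
t 20.35 go cm [-0.0092  0.0045 -0.5326] rot [ 0.0215 -0.0507 -0.0399] F [0.1292 0.9495 1.0494] g 0.2539087409169619
[334.3713 209.7693] [325.5794 187.0146]
```

```bash
python3 -c "
from cell import arm
print(arm.job_done())"
```

```text
the job is handed in; nothing more can be done
None
```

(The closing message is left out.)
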